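# Gather loose nuts in the picking corner of a tote and hold it tilted

## Robot

A 6-joint arm with a two-finger parallel gripper is mounted at the origin on the work surface; the furniture and walls round the work are solid. World frame = base frame: x ahead of the robot, y to its left, z up, the work surface at z = 0. Lengths are in m, angles in degrees, forces in N, time in s.
With the tool pointing down it reaches from about 0.35 to 0.725 m from the base axis. Payload 6 kg.
Tool frame: the origin (TCP) lies midway between the tips of the shut fingers; the grasp point (between the pads) lies 19 mm behind it; z points along the fingers, y is the direction in which the jaws open and shut (so a half turn about z gives the same grasp; the last joint's range is limited). The gripper opens to 85 mm and grips with 20 to 120 N. Pads are 22 mm wide; open, the fingers measure 114 mm over their backs; the gripper's body (76 mm by 85 mm) begins 54 mm behind the grasp point. The pads swing forward as they close: fully open they stand 13 mm farther back than shut.
Start: joints at [93.26, 2.303, 4.859, 0, -92.561, -19.12], TCP at [0.164, 0.577, 0.231] pointing down, gripper open.
Joint ranges: [-146.85, 146.85], [-73.84, 115.35], [-62.03, 85.46], [-188.31, 113.3], [-161.28, -10.13], [-171.36, 171.36]. Speed limits (degrees/s): [147.25, 147.25, 172.46, 180, 180, 180].

## Interface

Orientations are given as a 3x3 rotation matrix whose columns are the frame's x, y, z axes.
In Python, from workcell import * gives the robot as it stands. Calls block until the motion is done:
- move_to(position, orientation): joint-space move of the TCP to a pose.
- line_to(position, v=0.15, ori=None): straight line of the TCP; ori=None keeps the orientation; v is the mean speed in m/s.
- move_j(angles): joint-space move.
- release() and clamp(effort=None): open the fingers fully, or close them until they stop; effort is the grip in N (None keeps the last).
- dwell(seconds).
- ik(position, orientation): joint angles nearest the present ones, or None.
- read_state(): the state.
- capture(name): name is "scene" or "top" or "wrist"; returns a dict with "color" (420x560x3 uint8, red, green, blue), "camera_matrix" (3x3 intrinsics, pixels), "extrinsics" (4x4, takes a point from world to camera coordinates); the wrist camera has in their place "T_tool_cam" (4x4, takes a point from camera to tool coordinates, whose origin is the TCP and whose axes are the flange's). Camera axes: x right, y down, z forward; pixel columns grow to the right and rows downward; lengths in m; the calibration is good to about 2 mm. The wrist camera is an equidistant fisheye: a pixel r from the principal point sees the ray r / f radians off the axis. A picture is of the moment at which its call begins: read the wrist's pose just before it. There is no depth.
A pose or a line that the arm cannot do raises IKError and nothing moves.
- finish_job(): hands the job in, once; it reports no verdict.
Trained networks look in the newest picture that a camera, given by its name, has taken for a name from the list of things; names that differ only in an ending like _2 or _b are one class to them, and where a whole thing is asked for, a point or a joint stands for the part that bears it (a point fixed in the world has none). Each returns a list of dicts, best first, with "confidence" (0 to 1); they miss things now and then, are a little off and sometimes report something else, mostly with a low value. They report only what shows in the picture. A call takes as long as a camera call.
- spot_in(label, camera): "extent" ([left, top, width, height] in pixels, round what is visible of it).
The state is a dict: "t": time; "joint_positions": joint angles; "qd": joint speeds; "effort": joint torques, N m; "position": TCP position; "ee_rot": TCP orientation; "wrist_force": force on the tool from outside, world axes, zero at the start; "moment": the same for the moment, N m; "gripper_width": finger opening in m.
Only numpy, scipy, OpenCV 4.12 (cv2) and the standard library are available. Lean on these libraries where they do the work, as an engineer would, in place of code of your own. Each camera call takes 0.05 s, during which the arm holds its last target. There are 200 camera calls.

## Task

Put the stray nut that lies on the table into the grey parts tote with the other three while the tote stands level. Then lift the tote off the table by its grip tab and tilt it about 30 degrees towards the corner where its walls are cut down low, so that all four nuts slide together into that corner. Let the nuts come to rest and finish while still holding the tote there, tilted and clear of the table, and leave the other things on the table where they are.

Things in the scene. Friction and masses are not known exactly. Their poses are not given: they have to be found in the camera images.
- tote: Open grey parts tote, 250 g, outside 230 (x) by 180 (y) mm, walls 4 thick, 50 high. Origin: centre of its underside, z up; inner floor at z = 7, inner walls at x = +-111, y = +-86. Walls only 30 high for 55 mm each way from the (-x, +y) corner, the picking corner. Grip tab on the +x wall; x starts away from the robot within 0.5 rad. Smooth inside: nuts slide at 6 to 11 degrees.
- pick_corner (a point): Inner corner of the tote's floor under the cut-down walls, at (-111, 86, 7) mm in the tote's frame; it should be the lowest part of the tilted tote. Axes as the tote's.
- tote_tab (a point): Middle of the top edge of the upright grip tab, at (110, 0, 80) mm in the tote's frame. The tab is 10 mm thick (along the tote's x), 50 wide (y), from z = 30 to 80 mm, 30 above the rim, flush with the wall's outside, not slippery. Grip it from above across its 10 mm, one finger inside the tote, one outside, firmly (60 N or more): the tote hangs off centre. Axes as the tote's.
- nut_1: M16 hexagon nut of bright steel, 24 mm across flats, 27 mm across corners, 13 mm high, about 40 g, lying flat; origin: centre of its underside, z up. It starts in the tote, in the +x, +y quarter.
- nut_2: M16 hexagon nut of bright steel, 24 mm across flats, 27 mm across corners, 13 mm high, about 40 g, lying flat; origin: centre of its underside, z up. It starts in the tote, towards the -y wall near the middle of its length.
- nut_3: M16 hexagon nut of bright steel, 24 mm across flats, 27 mm across corners, 13 mm high, about 40 g, lying flat; origin: centre of its underside, z up. It starts in the tote, in the -x, -y quarter.
- stray_nut: M16 hexagon nut of bright steel, 24 mm across flats, 27 mm across corners, 13 mm high, about 40 g, lying flat; origin: centre of its underside, z up. It starts on the table to the robot's right of the tote; its yaw is free. Its flats face along its own +-x (24 mm wide).
- bolt: Bystander: dark hexagon bolt 67 mm long, 21 mm thick, lying on the table beyond the stray nut; origin: centre of its underside. Leave it.
- tape_measure: Bystander: tape measure 36 x 82 x 66 mm, standing on the table to the left; origin: centre of its underside. Leave it.
- v_block: Bystander: steel V-block 60 x 60 x 45 mm on the table beyond the tote; origin: centre of its underside. Leave it.

How it is judged:
By the outcome, as a careful person would: the job done as asked, in the order asked, and still so for the second after the job is handed in, while the arm keeps its last pose, push and grip.
It also fails if it takes over 48 s, if anything falls off the work surface, if the arm or the gripper's body presses on something with over 40 N, if the wrist force passes 120 N, or if a joint passes its speed limit or range.

## Working session

There is one attempt and no reset: what is moved stays moved. The work goes in short steps, each a Python script; the robot and the scene stay as the last script left them, time stands still between calls to the robot, and variables do not carry over. Pictures are saved under pics/ and viewed, about 8 in all and at most 12, crops included, and the job is handed in when it is done.

```bash
mkdir -p pics; ls; python3 - <<'E'
from workcell import *
import cv2,numpy as np
np.set_printoptions(precision=4,suppress=True)
for n in ("top","scene"):
    c=capture(n); cv2.imwrite(f"pics/{n}0.png",c["color"][:,:,::-1])
    print(n,c["camera_matrix"].tolist(),c["extrinsics"].tolist())
    for l in ("tote","tote_tab","stray_nut","bolt","tape_measure","v_block"):
        print(l,[(np.round(d["extent"],1).tolist(),round(d["confidence"],2)) for d in spot_in(l,n)][:6])
s=read_state();print({k:s[k] for k in s})
E
```

```text
pics
top [[398.88155653317733, 0.0, 279.0725735045246], [0.0, 398.88155653317733, 208.4373321132263], [0.0, 0.0, 1.0]] [[0.01413014622681711, -0.9996866491405906, -0.02066258690644455, -0.010480993270069957], [-0.9936567060863529, -0.011733241650285631, -0.11184221693973725, 0.5859397547986572], [0.11156473195964761, 0.022111864924370582, -0.9935111353237759, 1.2244725296429384], [0.0, 0.0, 0.0, 1.0]]
tote [([227.2, 193.3, 79.9, 88.3], 0.82)]
tote_tab [([223.8, 192.2, 84.4, 91.6], 0.7)]
stray_nut []
bolt [([385.8, 173.4, 11.7, 15.8], 0.56)]
tape_measure [([157.0, 179.8, 29.6, 25.2], 0.72)]
v_block [([281.8, 132.5, 21.7, 26.3], 0.72)]
scene [[512.4199693408982, 0.0, 279.3980778387493], [0.0, 512.4199693408982, 204.30772598199715], [0.0, 0.0, 1.0]] [[0.6531195286300332, -0.7571784023639849, 0.01075863911500473, -0.41701309419163046], [-0.5244896245799491, -0.4625656584771166, -0.7148032213872679, 0.3691129229371843], [0.5462101381611911, 0.46120914842526156, -0.6992428808209471, 1.0822201750691245], [0.0, 0.0, 0.0, 1.0]]
tote [([178.9, 190.8, 104.3, 84.6], 0.93)]
tote_tab [([179.2, 190.7, 107.5, 83.1], 0.67)]
stray_nut []
bolt [([394.2, 262.5, 13.4, 24.5], 0.47)]
tape_measure [([179.9, 144.1, 27.4, 23.6], 0.92)]
v_block [([309.6, 176.8, 31.2, 27.3], 0.94), ([179.4, 192.3, 104.3, 83.8], 0.55)]
{'t': 0.7, 'joint_positions': array([ 93.2606,   2.3013,   4.8588,   0.0002, -92.5633, -19.1188]), 'qd': array([ 0.1774,  0.0468,  0.0604, -0.0569, -0.0059, -0.1076]), 'effort': array([  0.0005, -36.7827,  34.7393,   6.9323,  -0.0008,  -0.    ]), 'position': array([0.1639, 0.5771, 0.2313]), 'ee_rot': array([[ 0.9619, -0.2733,  0.    ],
       [-0.2733, -0.9619, -0.0001],
       [ 0.    ,  0.0001, -1.    ]]), 'wrist_force': array([-0.8385, -0.0063,  0.0193]), 'moment': array([ 0.0098, -0.037 ,  0.0249]), 'gripper_width': 0.08531425388524404}
```

```bash
python3 - <<'E'
import cv2
a=cv2.imread("pics/top0.png")[120:320,140:420]
cv2.imwrite("pics/topc.png",cv2.resize(a,None,fx=2.8,fy=2.8,interpolation=cv2.INTER_CUBIC))
b=cv2.imread("pics/scene0.png")
cv2.imwrite("pics/scenec.png",cv2.resize(b[130:330,160:440],None,fx=2.8,fy=2.8,interpolation=cv2.INTER_CUBIC))
E
```

```text
(no output)
```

View pics/topc.png

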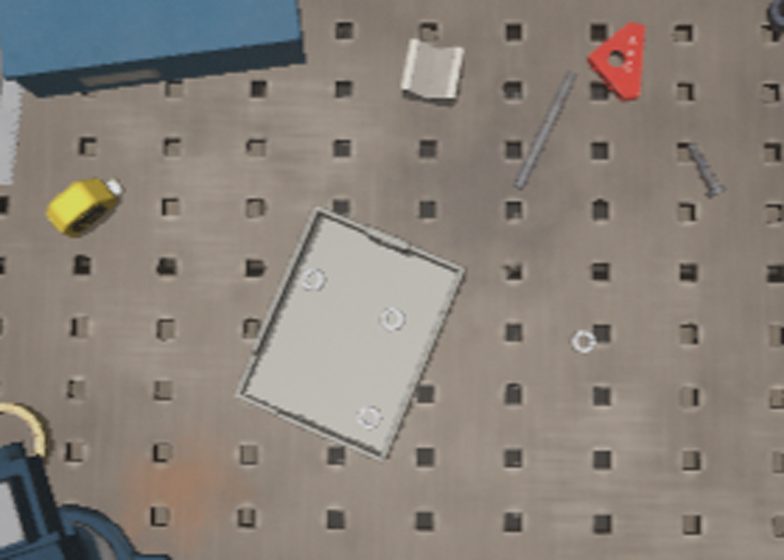

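View pics/scenec.png

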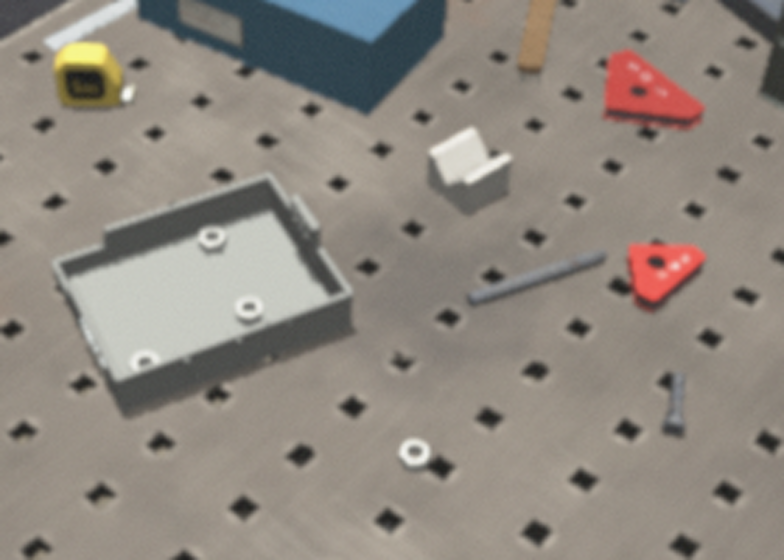

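```bash
cat > h.py <<'E'
import numpy as np, cv2
from scipy.optimize import least_squares
np.set_printoptions(precision=4,suppress=True)
K={"top":(398.8816,279.0726,208.4373),"scene":(512.42,279.398,204.3077)}
E={"top":np.array([[0.01413014622681711,-0.9996866491405906,-0.02066258690644455,-0.010480993270069957],[-0.9936567060863529,-0.011733241650285631,-0.11184221693973725,0.5859397547986572],[0.11156473195964761,0.022111864924370582,-0.9935111353237759,1.2244725296429384]]),
"scene":np.array([[0.6531195286300332,-0.7571784023639849,0.01075863911500473,-0.41701309419163046],[-0.5244896245799491,-0.4625656584771166,-0.7148032213872679,0.3691129229371843],[0.5462101381611911,0.46120914842526156,-0.6992428808209471,1.0822201750691245]])}
def proj(p,c):
    q=E[c][:,:3]@p+E[c][:,3]; f,u,v=K[c]; return np.array([f*q[0]/q[2]+u,f*q[1]/q[2]+v])
def onplane(uv,z,c):
    f,u,v=K[c]; R=E[c][:,:3]; o=-R.T@E[c][:,3]; d=R.T@np.array([(uv[0]-u)/f,(uv[1]-v)/f,1]); return o+d*(z-o[2])/d[2]
def Rz(a): return np.array([[np.cos(a),-np.sin(a),0],[np.sin(a),np.cos(a),0],[0,0,1]])
def down(a):  # tool down with its y (jaw) axis at world angle a
    y=np.array([np.cos(a),np.sin(a),0]); z=np.array([0,0,-1.]); return np.column_stack([np.cross(y,z),y,z])
E
python3 - <<'E'
from h import *
P=np.array([[.115,.09,.05],[.115,-.09,.05],[-.115,-.09,.05],[-.115,.09,.03]])
t=np.array([[320,210],[464,270],[385,460],[240,395]])/2.8+[140,120]
s=np.array([[268,177],[350,292],[125,385],[57,263]])/2.8+[160,130]
def res(x,w="ts"):
    r=[]
    for i,p in enumerate(P):
        q=Rz(x[2])@p+[x[0],x[1],0]
        if "t" in w:r+=list(proj(q,"top")-t[i])
        if "s" in w:r+=list(proj(q,"scene")-s[i])
    return np.array(r)
for w in ("t","s","ts"):
    r=least_squares(res,[.5,.1,-.4],args=(w,)); print(w,r.x,np.round(r.fun,1))
x=r.x; T=np.array([x[0],x[1],0])
print("tab",Rz(x[2])@[.11,0,.08]+T)
print("stray",onplane(np.array([584,342])/2.8+[140,120],.013,"top"),onplane(np.array([414,452])/2.8+[160,130],.013,"scene"))
for c in ([313,280],[392,319],[369,417]):
    p=onplane(np.array(c)/2.8+[140,120],.02,"top"); print("nut in tote",Rz(-x[2])@(p-T))
E
```

```text
t [ 0.4892  0.0371 -0.3899] [-0.6 -1.4  1.2 -0.4  0.2  1.  -0.9  0.6]
s [ 0.491   0.037  -0.3693] [ 0.5 -1.2  2.2  0.2 -1.  -0.4 -1.6  0.8]
ts [ 0.4902  0.0369 -0.3794] [-1.  -1.6  0.8 -0.8  1.  -1.1  1.9  0.8  0.8  0.6 -1.8 -0.3 -0.6  0.8
 -1.6  0.5]
tab [ 0.5924 -0.0038  0.08  ]
stray [ 0.4837 -0.2236  0.013 ] [ 0.4836 -0.224   0.013 ]
nut in tote [0.0378 0.0654 0.02  ]
nut in tote [ 0.0312 -0.0345  0.02  ]
nut in tote [-0.0798 -0.0527  0.02  ]
```

```bash
python3 - <<'E'
from workcell import *
from h import *
import pickle
best=None
for a in np.radians(range(-180,180,30)):
    j=ik([.47,-.224,.2],down(a)); print(round(np.degrees(a)),None if j is None else np.round(j))
t0=read_state()["t"]
move_to([.45,-.224,.2],down(np.radians(90)) if ik([.45,-.224,.2],down(np.radians(90))) is not None else down(np.radians(-90)))
s=read_state(); c=capture("wrist"); print(t0,s["t"],s["position"],s["joint_positions"],s["wrist_force"])
print(c["camera_matrix"],c["T_tool_cam"])
print([(np.round(d["extent"],1),d["confidence"]) for d in spot_in("stray_nut","wrist")])
pickle.dump((s,c),open("w1.pkl","wb")); cv2.imwrite("pics/w1.png",c["color"][:,:,::-1])
E
```

```text
-180 [ -3. -10. -10.   0. -90.   3.]
-150 [ -3. -10. -10.   0. -90.  33.]
-120 [ -3. -10. -10.   0. -90.  63.]
-90 [ -3. -10. -10.   0. -90.  93.]
-60 [ -3. -10. -10.   0. -90. 123.]
-30 [ -3. -10. -10.   0. -90. 153.]
0 None
30 [  -3.  -10.  -10.    0.  -90. -147.]
60 [  -3.  -10.  -10.    0.  -90. -117.]
90 [ -3. -10. -10.   0. -90. -87.]
120 [ -3. -10. -10.   0. -90. -57.]
150 [ -3. -10. -10.   0. -90. -27.]
0.7 3.6917 [ 0.4503 -0.2235  0.1999] [ -3.394  -12.8049 -12.5046  -0.0018 -90.307  -86.5425] [-0.6042  0.3029 -0.2143]
[[325.1923   0.     280.2704]
 [  0.     325.1923 213.2545]
 [  0.       0.       1.    ]] [[-0.0002 -0.9612 -0.2758  0.0695]
 [ 1.     -0.0003  0.0003  0.0006]
 [-0.0004 -0.2758  0.9612 -0.1431]
 [ 0.      0.      0.      1.    ]]
[(array([272.1, 209.4,  22.7,  24. ]), 0.91)]
```

View pics/w1.png

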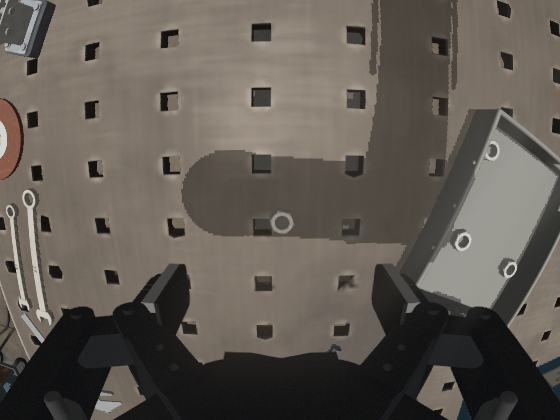

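```bash
cat >> h.py <<'E'
def wray(c,s,uv):
    "world ray origin, dir of wrist pixel"
    M=np.array(c["camera_matrix"]); d=(np.array(uv,float)-M[:2,2])/M[0,0]; r=np.hypot(*d)+1e-12
    d=np.array([np.sin(r)*d[0]/r,np.sin(r)*d[1]/r,np.cos(r)]); T=c["T_tool_cam"]; R=s["ee_rot"]
    return R@T[:3,3]+s["position"], R@T[:3,:3]@d
def wplane(c,s,uv,z):
    o,d=wray(c,s,uv); return o+d*(z-o[2])/d[2]
def wproj(c,s,p):
    T=c["T_tool_cam"]; q=T[:3,:3].T@(s["ee_rot"].T@(np.array(p)-s["position"])-T[:3,3]); M=np.array(c["camera_matrix"])
    r=np.arctan2(np.hypot(q[0],q[1]),q[2]); return M[:2,2]+M[0,0]*r*q[:2]/(np.hypot(q[0],q[1])+1e-12)
def ortho(c,s,cen,half,z,n=400):
    "rectified picture of plane z: col grows with -y, row grows with -x (top-view like)"
    g=np.linspace(half,-half,n); m=np.array([[wproj(c,s,[cen[0]+a,cen[1]+b,z]) for b in g] for a in g],np.float32)
    return cv2.remap(c["color"][:,:,::-1].copy(),m,None,cv2.INTER_CUBIC)
E
python3 - <<'E'
from workcell import *
from h import *
import pickle
s,c=pickle.load(open("w1.pkl","rb"))
print(wplane(c,s,[283.4,221.4],.013))
line_to([.499,-.224,.06],v=.25)
s=read_state(); c=capture("wrist"); pickle.dump((s,c),open("w2.pkl","wb")); print(s["t"],s["position"])
e=spot_in("stray_nut","wrist")[0]["extent"]; uv=np.array(e[:2])+np.array(e[2:])/2; p=wplane(c,s,uv,.013); print(e,p)
im=ortho(c,s,p,.03,.013); 
cv2.imwrite("pics/w2o.png",im)
E
```

```text
[ 0.4845 -0.2195  0.013 ]
4.5333 [ 0.4996 -0.2243  0.0615]
[266.2, 192.1, 40.9, 43.5] [ 0.4855 -0.2199  0.013 ]
```

View pics/w2o.png

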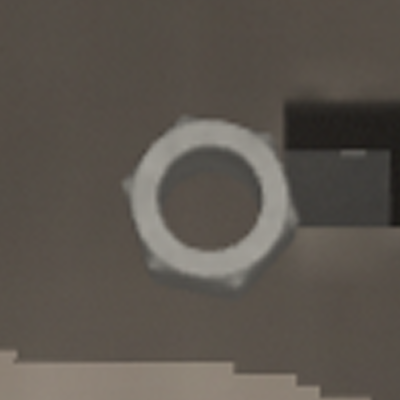

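```bash
python3 - <<'E'
from workcell import *
from h import *
import pickle
R=down(np.radians(108.2))
move_to([.485,-.2225,.05],R)
line_to([.485,-.2225,.002],v=.1); dwell(.2)
s=read_state(); print(s["t"],s["position"],s["wrist_force"])
clamp(60); s=read_state(); print(s["t"],s["position"],s["gripper_width"],s["wrist_force"])
line_to([.485,-.2225,.12],v=.2)
s=read_state(); c=capture("wrist"); print(s["t"],s["gripper_width"],s["wrist_force"])
cv2.imwrite("pics/w3.png",c["color"][:,:,::-1])
x=[.4902,.0369,-.3794]
p=Rz(x[2])@[-.05,.02,0]+[x[0],x[1],0]; print(p)
move_to([p[0],p[1],.14],down(x[2]+np.pi/2)); dwell(.1)
s=read_state(); c=capture("wrist"); pickle.dump((s,c),open("w4.pkl","wb")); print(s["t"],s["position"],s["gripper_width"])
im=c["color"][:,:,::-1].copy()
for q in ([.115,.09,.05],[.115,-.09,.05],[-.115,-.09,.05],[-.115,.09,.03],[.11,.025,.08],[.11,-.025,.08]):
    u=wproj(c,s,Rz(x[2])@q+[x[0],x[1],0]); print(q,u); cv2.circle(im,tuple(int(v) for v in u),3,(0,0,255),1)
cv2.imwrite("pics/w4.png",im)
E
```

```text
5.8667 [ 0.4856 -0.2226  0.0029] [-0.268  -0.5586 -0.6693]
6.4667 [ 0.4853 -0.2226  0.0023] 0.02132101961280382 [-0.9113  0.9843  2.5308]
7.2083 0.021699818768256912 [ 0.0649  0.2346 -1.1333]
[0.4512 0.074  0.    ]
8.5917 [0.4513 0.0733 0.1396] 0.021635395430085993
[0.115, 0.09, 0.05] [351.3113 376.505 ]
[0.115, -0.09, 0.05] [171.3142 373.1937]
[-0.115, -0.09, 0.05] [135.0384 134.3773]
[-0.115, 0.09, 0.03] [368.966  130.1183]
[0.11, 0.025, 0.08] [285.9987 397.922 ]
[0.11, -0.025, 0.08] [230.2901 396.6069]
```

View pics/w4.png

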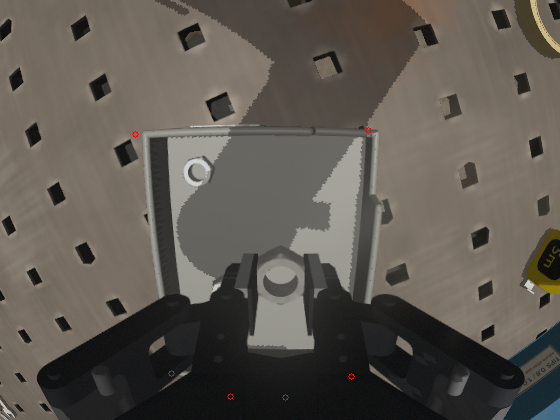

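```bash
python3 - <<'E'
from workcell import *
from h import *
import pickle
p=[.4518,.073]
line_to([*p,.03],v=.15); line_to([*p,.0105],v=.04); dwell(.15)
s=read_state(); print(s["t"],s["position"],s["wrist_force"],s["gripper_width"])
release(); s=read_state(); print(s["t"],s["wrist_force"],s["gripper_width"])
line_to([*p,.16],v=.2)
# view of tab: go toward robot-side so the camera sees it
c=capture("top"); cv2.imwrite("pics/top5.png",c["color"][:,:,::-1])
c=capture("scene"); cv2.imwrite("pics/scene5.png",c["color"][:,:,::-1])
x=[.4902,.0369,-.3794]; T=np.array([x[0],x[1],0])
# plan: tote tilted
d=Rz(x[2])@[-.76,.65,0]; d/=np.linalg.norm(d); ax=np.cross([0,0,1],d)
g=Rz(x[2])@[.11,0,.04]+T  # TCP in tote
s=read_state(); print(s["t"],s["joint_positions"])
for a in (x[2],x[2]+np.pi):
    Rg=down(a); print("grasp",np.degrees(a),ik(g,Rg),ik(g+[0,0,.1],Rg))
    for dx in (-.08,0,.0,.04):
        for h in (.26,.3,.34):
            Rt=cv2.Rodrigues(ax*np.radians(30))[0]; j=ik([g[0]+dx,g[1],h],Rt@Rg); print(dx,h,None if j is None else np.round(j,1))
E
```

```text
10.3083 [0.4519 0.073  0.0107] [ 0.0933 -0.1901 -0.1245] 0.02093779593803345
10.95 [-0.6176  0.2143 -0.2716] 0.08535904679246627
11.95 [  34.605   -20.0742  -22.6102   -0.0313  -87.6266 -146.3423]
grasp -21.738018747263435 [ 19.001    4.7217 -12.7601   0.     -72.5181 139.261 ] [ 19.001    1.6501  -5.3117   0.     -83.0382 139.261 ]
-0.08 0.26 [ 41.2 -19.8 -26.5  29.1 -90.8 115.5]
-0.08 0.3 [ 41.2 -19.3 -22.   29.2 -94.2 117.5]
-0.08 0.34 [ 41.1 -18.3 -17.3  29.4 -97.6 119.4]
0 0.26 [ 34.9  -7.9 -16.9  29.8 -85.8 119.8]
0 0.3 [ 35.   -7.6 -12.5  29.7 -89.4 121.8]
0 0.34 [ 35.   -6.8  -7.7  29.8 -92.9 123.8]
0.0 0.26 [ 34.9  -7.9 -16.9  29.8 -85.8 119.8]
0.0 0.3 [ 35.   -7.6 -12.5  29.7 -89.4 121.8]
0.0 0.34 [ 35.   -6.8  -7.7  29.8 -92.9 123.8]
0.04 0.26 [ 32.5  -2.1 -11.5  30.1 -84.2 121.7]
0.04 0.3 [ 32.5  -1.8  -7.1  29.9 -87.8 123.8]
0.04 0.34 [ 32.5  -1.1  -2.3  29.9 -91.4 125.8]
grasp 158.26198125273658 [ 19.001    4.7217 -12.7601   0.     -72.5181 -40.739 ] [ 19.001    1.6501  -5.3117   0.     -83.0382 -40.739 ]
-0.08 0.26 [ 41.2 -19.8 -26.5  29.1 -90.8 -64.5]
-0.08 0.3 [ 41.2 -19.3 -22.   29.2 -94.2 -62.5]
-0.08 0.34 [ 41.1 -18.3 -17.3  29.4 -97.6 -60.6]
0 0.26 [ 34.9  -7.9 -16.9  29.8 -85.8 -60.2]
0 0.3 [ 35.   -7.6 -12.5  29.7 -89.4 -58.2]
0 0.34 [ 35.   -6.8  -7.7  29.8 -92.9 -56.2]
0.0 0.26 [ 34.9  -7.9 -16.9  29.8 -85.8 -60.2]
0.0 0.3 [ 35.   -7.6 -12.5  29.7 -89.4 -58.2]
0.0 0.34 [ 35.   -6.8  -7.7  29.8 -92.9 -56.2]
0.04 0.26 [ 32.5  -2.1 -11.5  30.1 -84.2 -58.3]
0.04 0.3 [ 32.5  -1.8  -7.1  29.9 -87.8 -56.2]
0.04 0.34 [ 32.5  -1.1  -2.3  29.9 -91.4 -54.2]
```

```bash
python3 - <<'E'
from workcell import *
from h import *
import pickle
x=[.4902,.0369,-.3794]; T=np.array([x[0],x[1],0])
g=Rz(x[2])@[.11,0.002,.04]+T
move_to([g[0],g[1],.13],down(x[2]+np.pi)); dwell(.15)
s=read_state(); c=capture("wrist"); pickle.dump((s,c),open("w6.pkl","wb")); print(s["t"],s["position"])
im=c["color"][:,:,::-1].copy()
for q in ([.115,-.09,.05],[-.115,-.09,.05],[.115,.025,.08],[.115,-.025,.08],[.105,-.025,.08],[.105,.025,.08]):
    u=wproj(c,s,Rz(x[2])@q+[x[0],x[1],0]); print(q,u); cv2.circle(im,tuple(int(v) for v in u),3,(0,0,255),1)
t=cv2.imread("pics/top5.png")[170:300,210:330]
im2=np.hstack([im,cv2.resize(t,(388,420),interpolation=cv2.INTER_CUBIC)])
cv2.imwrite("pics/w6.png",cv2.resize(im2[:,150:],(798,420)))
E
```

```text
13.7167 [ 0.5931 -0.0017  0.1302]
[0.115, -0.09, 0.05] [272.9476  89.0157]
[-0.115, -0.09, 0.05] [541.3716 116.145 ]
[0.115, 0.025, 0.08] [272.7504 266.8114]
[0.115, -0.025, 0.08] [272.1463 191.9611]
[0.105, -0.025, 0.08] [288.5929 191.9603]
[0.105, 0.025, 0.08] [288.005  266.8123]
```

View pics/w6.png

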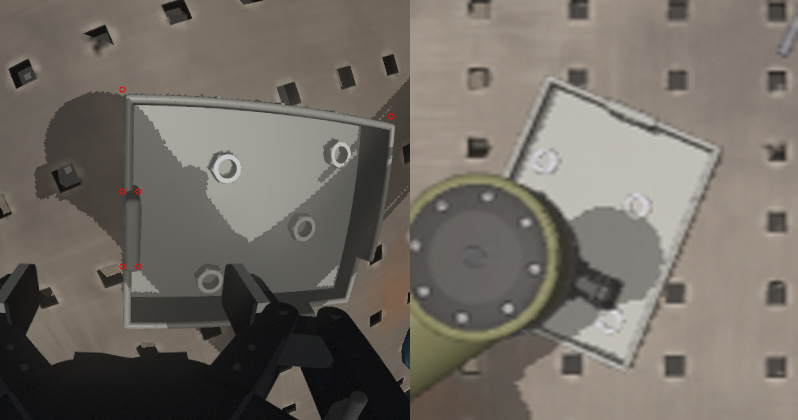

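```bash
python3 - <<'E'
from workcell import *
from h import *
x=[.4902,.0369,-.3794]
g=[.5931,-.0017]
line_to([*g,.09],v=.15); line_to([*g,.041],v=.06); dwell(.1)
s=read_state(); print(s["t"],s["position"],s["wrist_force"])
clamp(120); dwell(.2); s=read_state(); print(s["t"],s["position"],s["wrist_force"],s["moment"],s["gripper_width"])
line_to([*g,.06],v=.04); line_to([*g,.14],v=.1); dwell(.2)
s=read_state(); print(s["t"],s["position"],s["wrist_force"],s["moment"],s["gripper_width"])
a=capture("scene")["color"][:,:,::-1]; c=capture("wrist")["color"][:,:,::-1]
cv2.imwrite("pics/s7.png",np.hstack([cv2.resize(a[130:300,150:340],(448,400),interpolation=cv2.INTER_CUBIC),cv2.resize(c[:,150:],(350,400))]))
E
```

```text
15.25 [ 0.5934 -0.0016  0.0416] [0.1057 0.1911 0.2475]
16.1333 [ 0.5932 -0.0015  0.0412] [-0.8712  1.322   1.8426] [ 0.4575  0.3542 -0.2862] 0.00823967509462345
17.9083 [ 0.5928 -0.0018  0.1392] [ 0.4492 -0.1646 -3.8878] [-0.1936 -0.4517  0.0403] 0.008520162598193284
```

View pics/s7.png

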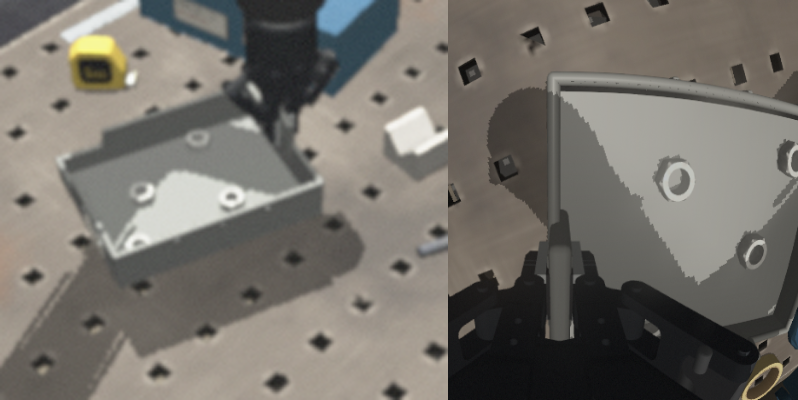

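```bash
python3 - <<'E'
from workcell import *
from h import *
x=[.4902,.0369,-.3794]; g=[.5931,-.0017]
d=Rz(x[2])@[-.76,.65,0]; d/=np.linalg.norm(d); ax=np.cross([0,0,1],d); Rg=down(x[2]+np.pi)
for th,z,v in ((8,.18,.04),(18,.235,.02),(30,.29,.03)):
    line_to([*g,z],v=v,ori=cv2.Rodrigues(ax*np.radians(th))[0]@Rg)
    s=read_state(); print(th,s["t"],s["position"],s["gripper_width"])
dwell(1.2)
s=read_state(); print(s["t"],s["position"],s["wrist_force"],s["moment"],s["gripper_width"])
print("tool tilt",np.degrees(np.arccos(-s["ee_rot"][2,2])), "lean in tote axes",Rz(-x[2])@-s["ee_rot"][:,2])
a=capture("scene")["color"][:,:,::-1]; s=read_state(); cc=capture("wrist"); c=cc["color"][:,:,::-1]
import pickle; pickle.dump((s,cc),open("w8.pkl","wb"))
cv2.imwrite("pics/scene8.png",a)
cv2.imwrite("pics/s8.png",np.hstack([cv2.resize(a[110:290,130:330],(440,400),interpolation=cv2.INTER_CUBIC),cv2.resize(c[:,180:],(360,400))]))
E
```

```text
8 19.1583 [ 0.593  -0.0018  0.1797] 0.008600037946083086
18 22.0583 [ 0.5931 -0.0017  0.2349] 0.008653026966808048
30 24.0417 [ 0.5931 -0.0018  0.2899] 0.008853371065571996
25.2417 [ 0.5931 -0.0017  0.29  ] [-0.1122 -0.6083 -4.0358] [ 1.6399  0.5066 -0.0156] 0.008948219391050918
tool tilt 29.99910269240421 lean in tote axes [-0.38   0.325  0.866]
```

View pics/s8.png

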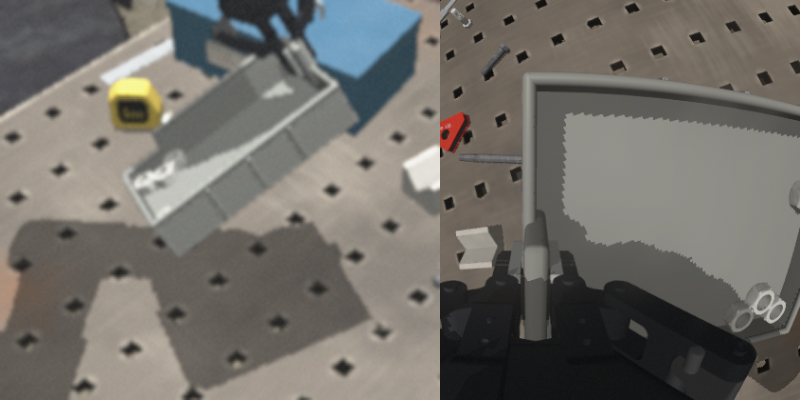

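```bash
python3 - <<'E'
from workcell import *
from h import *
import pickle
s,c=pickle.load(open("w8.pkl","rb"))
x=[.4902,.0369,-.3794]
R=s["ee_rot"]@down(x[2]+np.pi).T@Rz(x[2]); t=s["position"]-R@[.11,.001,.041]
def fl(uv,z=.02):
    o,d=wray(c,s,uv); o=R.T@(o-t); d=R.T@d; return o+d*(z-o[2])/d[2]
for u,v in ((798,195),(740,320),(765,300),(775,310)):
    print(fl([180+(u-440)*380/360,v*1.05]))
cor=R@[-.115,.09,0]+t; print("low corner",cor)
a=capture("scene")["color"][:,:,::-1].copy(); u=[proj(R@np.array(q)+t,"scene") for q in ([-.111,.086,.007],[-.111,-.086,.007],[.111,.086,.007],[.115,-.09,.05],[-.115,-.09,.05])]; print(u)
b=a[170:240,170:280]; b=cv2.resize(b,None,fx=7,fy=7,interpolation=cv2.INTER_CUBIC)
for p in u: cv2.circle(b,tuple(int((p[i]-(170,170)[i]+.5)*7) for i in (0,1)),5,(0,0,255),1)
cv2.imwrite("pics/s9.png",b)
E
```

```text
[-0.0836 -0.0274  0.02  ]
[-0.0546  0.0762  0.02  ]
[-0.0766  0.0603  0.02  ]
[-0.0954  0.0736  0.02  ]
low corner [0.4409 0.119  0.1401]
[array([192.3321, 195.006 ]), array([210.8204, 223.2841]), array([263.3386, 141.9555]), array([283.5196, 147.8914]), array([198.8519, 211.5283])]
```

View pics/s9.png

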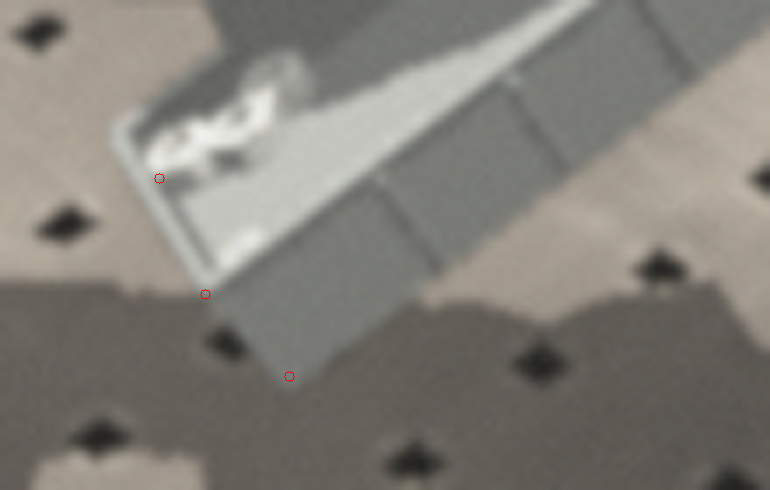

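```bash
python3 - <<'E'
from workcell import *
from h import *
import pickle
x=[.4902,.0369,-.3794]; g=[.5931,-.0017]; Rg=down(x[2]+np.pi)
def lean(a,b,th):
    d=Rz(x[2])@[a,b,0]; d/=np.linalg.norm(d); return cv2.Rodrigues(np.cross([0,0,1],d)*np.radians(th))[0]@Rg
print(ik([*g,.33],lean(-.35,.94,30)))
line_to([*g,.34],v=.03,ori=lean(-.35,.94,31)); dwell(.7)
line_to([*g,.29],v=.03,ori=lean(-.73,.68,30)); dwell(1.)
s=read_state(); print(s["t"],s["position"],s["wrist_force"],s["moment"],s["gripper_width"])
a=capture("scene")["color"][:,:,::-1]; s=read_state(); cc=capture("wrist"); c=cc["color"][:,:,::-1]
t=capture("top")["color"][:,:,::-1]
pickle.dump((s,cc),open("w10.pkl","wb")); cv2.imwrite("pics/top10.png",t)
cv2.imwrite("pics/s10.png",np.hstack([cv2.resize(a[165:245,160:248],(440,400),interpolation=cv2.INTER_CUBIC),cv2.resize(c[90:,290:],(360,400))]))
E
```

```text
[  32.624     6.1964    5.596    25.5197 -105.6684  -50.926 ]
30.725 [ 0.5931 -0.0017  0.29  ] [-0.255  -0.8205 -3.6816] [1.6817 0.4687 0.0066] 0.00901889168866452
```

View pics/s10.png

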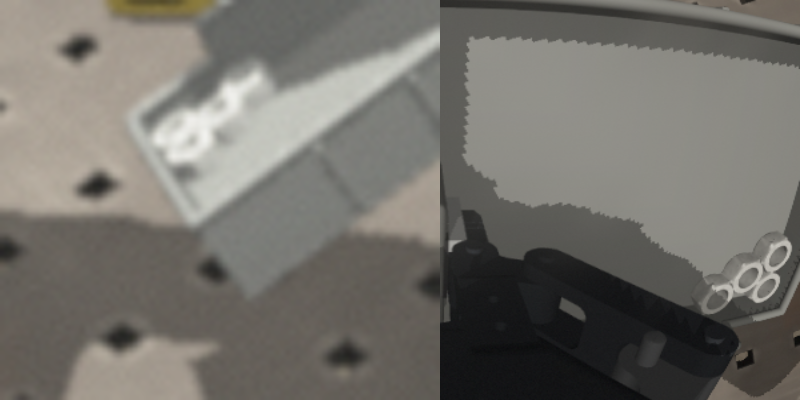

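```bash
python3 - <<'E'
from workcell import *
from h import *
import pickle
s0,c0=pickle.load(open("w10.pkl","rb"))
dwell(1.0); s=read_state(); c=capture("wrist")
d=np.abs(c["color"].astype(int)-c0["color"]).max(2)[250:420,420:560]; print("pix changed near corner",(d>40).sum(), "noise",d.mean())
x=[.4902,.0369,-.3794]
R=s["ee_rot"]@down(x[2]+np.pi).T@Rz(x[2]); t=s["position"]-R@[.11,.001,.041]
for u,v in ((772,252),(766,288),(743,275),(714,296)):
    o,e=wray(c,s,[290+(u-440)*270/360,90+v*330/400]); o=R.T@(o-t); e=R.T@e; print(o+e*(.02-o[2])/e[2])
print("low corner z",(R@[-.115,.09,0]+t)[2],"t",s["t"],s["position"],s["gripper_width"],s["wrist_force"])
finish_job()
E
```

```text
pix changed near corner 0 noise 1.2926470588235295
[-0.0894  0.0468  0.02  ]
[-0.0977  0.0762  0.02  ]
[-0.0704  0.061   0.02  ]
[-0.0526  0.0741  0.02  ]
low corner z 0.1418341093993062 t 31.875 [ 0.5931 -0.0017  0.29  ] 0.00844941772603059 [ 1.1916  0.0914 -3.7343]
the job is handed in; nothing more can be done
```

I put the stray nut into the level tote, lifted the tote by its grip tab with a 120 N grip, and tilted it towards the cut-down corner. I handed the job in after 31.9 s on the robot's clock, still holding it there. The system gives no verdict, so this rests on my own checks.

**Nuts:** All four lie together in the picking corner, at most about 60 mm from it. The wrist pictures show no movement over the last second.

**Tote:** The gripper was commanded to a 30° lean towards the corner (its measured angle was 29.99° at the first tilt). The corner is about 142 mm above the table, by calculation from the arm's pose. I did not measure the tote's own angle separately. Its corners in the scene picture fell within about 2 pixels (some 4 mm) of where the arm's pose puts them. The grip width showed no slip.

**What went wrong or disagreed:**
- **First tilt:** One nut stuck against the -x wall. I leaned the tote further towards +y for a moment, then came back to 30°, and the nut slid into the corner.
- **Cameras:** The wrist camera put things 2 to 6 mm to one side of the overhead and scene cameras. This stayed within what the grasps could take.
- **Grip width:** It read about 21.5 mm on the 24 mm nut and about 8.5 mm on the 10 mm tab, so it seems to read low. Both holds looked sound in the pictures.

The arm never touched the bolt, tape measure or V-block. I did not re-measure their positions at the end.

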